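# Store the slide mailer in the dry box and lower its heavy cover

### The arm

A 7-joint arm with a two-finger parallel gripper is mounted at the origin on a cart in front of the work surface, level with it; the furniture and walls round the work are solid. World frame = base frame: x ahead of the robot, y to its left, z up, the work surface at z = 0. Lengths are in m, angles in rad, forces in N, time in s.
With the tool pointing down it reaches from about 0.35 to 0.9 m from the base axis. Payload 8.1 kg.
Tool frame: the origin (TCP) lies at the very end of the fingers, on their centre line; the grasp point (between the pads) lies 19 mm behind it; z points along the fingers, y is the direction in which the jaws open and shut (so a half turn about z gives the same grasp; the last joint's range is limited). The gripper opens to 85 mm and grips with 20 to 120 N. Pads are 22 mm wide; open, the fingers measure 114 mm over their backs; the gripper's body (76 mm by 85 mm) begins 54 mm behind the grasp point. The pads swing forward as they close: fully open they stand 13 mm farther back than shut.
Start: joints at [-1.268, 0.434, 0.025, 1.573, -0.012, 1.134, -0.075], TCP at [0.247, 0.574, 0.231] pointing down, gripper open.
Joint ranges: [-2.62, 2.62], [-0.44, 2.09], [-1.27, 1.32], [0.08, 2.57], [-1.32, 4.46], [0.12, 2], [-2.74, 2.74]. Speed limits (rad/s): [2.22, 2.22, 3.01, 3.01, 3.14, 3.14, 3.14].

### API

Orientations are given as [roll, pitch, yaw] about the fixed x, y, z axes, in that order (R = Rz(yaw) Ry(pitch) Rx(roll)).
In Python, from rig import robot gives the robot as it stands. The module is installed in compiled form; this text tells all that it offers.
- The arm moves only by the shell command python3 -m creep 'ROWS' [FORCE]. ROWS is JSON, a list of rows, each a list of 5 numbers: the finger opening in cm, from 0 to 8.54, then the shift along the world's x, y, z in cm, then the turn about the world's z in rad. A call has 1 to 5 rows; each row shifts and turns the pose as measured when the row begins; what a row does not reach is not made up. A row lasts 1/12 s, in which the tool goes at most 41.7 mm and 7.16 degrees, less where a joint would pass 70% of its speed; a pose out of reach is approached as far as the arm can. A call is refused whole if a number of a shift passes 4.17 or a number of a turn 0.125, either way. A call with a gripper value outside its range is refused whole. The fingers move at their own pace and stop on an object; FORCE is the grip in N (left out, the last holds). Time passes only in rows, so rows that do not move let the fingers close. It gives the time, the measured TCP pose, the force and the opening at its end, in the units of the state.
- robot.observe(): the state, without advancing time (a new reading comes with each control period).
- robot.get_image(name): name is "scene" or "top" or "wrist"; returns the picture (384x512x3 uint8, red, green, blue); there is no depth.
- robot.camera_params(name): a dict with "camera_matrix" (3x3 intrinsics, pixels), "k1" (the pictures are not rectified: a ray, as slopes to the right and down, at radius r is drawn at 1 + k1 r^2 times it, then the intrinsics apply), "position" and "attitude" of the camera in the world. Camera axes: x right, y down, z forward; pixel columns grow to the right and rows downward; lengths in m; the calibration is good to about 2 mm. A picture is of the moment at which its call begins: read the wrist's pose just before it. camera_params takes no time and is no camera call; for the wrist camera it gives the pose at the moment of the call.
- robot.hand_in(): hands the job in, once; it reports no verdict.
The state is a dict: "clock": time; "joint_pos": joint angles; "joint_vel": joint speeds; "joint_efforts": joint torques, N m; "tcp_pos": TCP position; "tool_rot": TCP orientation; "force": force on the tool from outside, world axes, zero at the start; "ft_torque": the same for the moment, N m; "gripper_width": finger opening in m.
Only numpy, scipy, OpenCV 4.12 (cv2) and the standard library are available. Lean on these libraries where they do the work, as an engineer would, in place of code of your own. Each camera call takes 0.05 s, during which the arm holds its last target. There are 200 camera calls.

### The job

Set the slide mailer down in the open dry-storage box without dropping it, then close the box's heavy cover: lower it under control the whole way, never letting it fall or swing quickly. Finish by pressing it firmly but not hard until it has pushed the rubber seal down and sits fully home, and leave the other things on the bench where they are.

Things in the scene. Friction and masses are not known exactly. Their poses are not given: they have to be found in the camera images.
- dry_box: Fixed open-topped grey storage box, outside 146 (x) x 186 (y) x 70 mm (z), walls and floor 8 mm, so inside 130 x 170 mm with its floor 8 mm above the bench. Origin: centre of its underside, on the bench. x points to its back, where the cover is hinged; -x is the front; y runs along the hinge; z up.
- cover (a joint): Hinge of the steel cover (146 x 186 x 12 mm, 0.8 to 1.25 kg), rad: 0 fully home, more is open. Starts nearly upright (1.4 to 1.55), held by hinge friction of 0.45 N m; below some 0.75 to 1.1 it falls unless held back. At 0.035 to 0.05 it rests on the raised seal, not yet shut; 7 to 13 N down on the bar press it below 0.01, home, where it stays. At 0 it is on a hard stop.
- cover_bar (a point): Middle of the cover's round handle bar, 12 mm thick, 110 mm long, parallel to the hinge, on two end posts, 45 mm out from the cover's free edge in its mid-plane, 191 mm from the hinge axis. Cover open: its highest part; shut: 45 mm in front of the box, 78 mm above the bench. Can be pinched from above and turns between the fingers. Site x points to the hinge, y along the bar.
- cover_hinge (a point): Middle of the hinge axis, 78 mm above the bench, 73 mm behind the box's centre (along the box's x). The bar moves on a circle about it: at joint angle q it lies 191 mm x cos(q) to the front of it and 191 mm x sin(q) above it.
- seal_strip: Black rubber seal strip along the top of the box's front wall, 168 mm long, 6 mm wide; origin at the middle of its top. It stands 5 to 7 mm above its seated height of 72 mm; it gives way under 9 to 20 N, stays down, then bottoms out hard. More than 42 N would crush it.
- slide_case: Slide mailer: narrow rectangular block with rounded edges, 30 (x) x 85 (y) x 34 mm (z), 35 to 75 g, lying on the bench to the left of the box. Origin: centre of its underside.
- flow_cell_case: Flat white case 55x85x18 mm, a bystander; origin at the centre of its underside.
- mouse_small: Black computer mouse 89x48x32 mm, a bystander; origin at the centre of its underside.
- tip_box: Pipette tip box with a clear lid, 66x118x74 mm, a bystander; origin at the centre of its underside.
- buffer_b: White reagent bottle, 44 mm across, 90 mm tall, a bystander; origin at the centre of its underside.
- amber_reagent: Small amber reagent bottle, 36 mm across, 75 mm tall, a bystander; origin at the centre of its underside.
- pipette_a: Pipette lying on its side, 272 mm long, 25 mm high, a bystander; origin at the centre of its underside.
- pen_1: Marker pen 135 mm long, 16 mm high, a bystander; origin at the centre of its underside.
Not all that is in view belongs to the job. Several things look just like the slide_case: the one meant starts farthest to the robot's left.

How it is judged:
On the way:
1. the slide mailer lies in the box, still, while the cover is open (x of slide_case in the frame of dry_box between -0.055 and 0.055 m and y of slide_case in the frame of dry_box between -0.075 and 0.075 m and z of slide_case in the frame of dry_box between 0.003 and 0.035 m and value of joint cover above 1 rad and linear speed of slide_case below 0.02 m/s and contact force between the fingers and slide_case below 0.05 N), for 0.2 s.
At the end, for the whole second after the job is handed in: The slide mailer lies in the box (its origin within 55 mm of the box's centre across the box and 75 mm along the hinge, not more than 35 mm above the bench), the cover is home on the seal (joint below 0.01 rad) and both are at rest (x of slide_case in the frame of dry_box between -0.055 and 0.055 m and y of slide_case in the frame of dry_box between -0.075 and 0.075 m and z of slide_case in the frame of dry_box between 0.003 and 0.035 m and value of joint cover below 0.01 rad and velocity of joint cover between -0.02 and 0.02 rad/s and linear speed of slide_case below 0.02 m/s); the robot touches nothing.
It fails at once if the cover falls or is thrown shut (closing faster than 1 rad/s) (velocity of joint cover below -1 rad/s).
It fails at once if the seal is pressed with more than 42 N (contact force between seal_strip and anything else above 42 N).
It fails at once if the slide mailer is dropped into the box instead of set down (horizontal distance between slide_case and dry_box below 0.08 m and height (world z) of slide_case below 0.07 m and linear speed of slide_case above 0.6 m/s).
It fails at once if a bystander is moved more than 30 mm (distance of any of flow_cell_case, mouse_small, tip_box, buffer_b, amber_reagent, pipette_a, pen_1 from where it was at the start of the episode above 0.03 m).
It also fails if it takes over 72 s, if anything falls off the work surface, if the arm or the gripper's body presses on something with over 40 N, if the wrist force passes 120 N, or if a joint passes its speed limit or range.

## Working session

There is one attempt and no reset: what is moved stays moved. The work goes in short steps, Python scripts to look and compute and a shell command to move; the robot and the scene stay as the last step left them, time stands still between calls to the robot, and variables do not carry over. Pictures are saved under pics/ and viewed, about 8 in all and at most 12, crops included, and the job is handed in when it is done.

```bash
mkdir -p pics
cat > h.py <<'E'
import numpy as np, cv2
from rig import robot
from scipy.spatial.transform import Rotation as R
def cam(n):
    p=robot.camera_params(n); a=np.array(p['attitude'],float)
    M=a if a.shape==(3,3) else R.from_euler('xyz',a).as_matrix()
    return np.array(p['camera_matrix']),p['k1'],np.array(p['position']),M
def ray(c,u,v):
    K,k1,o,M=c
    d=np.array([(u-K[0,2])/K[0,0],(v-K[1,2])/K[1,1]]); s=d.copy()
    for _ in range(20): s=d/(1+k1*(s@s))
    return o,M@np.array([s[0],s[1],1])
def onz(c,u,v,z):
    o,d=ray(c,u,v); return o+d*(z-o[2])/d[2]
def proj(c,P):
    K,k1,o,M=c; q=M.T@(np.array(P)-o); s=q[:2]/q[2]; s=s*(1+k1*(s@s))
    return K[0,0]*s[0]+K[0,2],K[1,1]*s[1]+K[1,2]
def shot(n,f):
    c=cam(n); im=robot.get_image(n); cv2.imwrite('pics/'+f,im[:,:,::-1]); return c,im
E
python3 - <<'E'
from h import *
for n in('top','scene'):
    c,im=shot(n,n+'1.png'); print(n,robot.camera_params(n))
a=cv2.imread('pics/top1.png');b=cv2.imread('pics/scene1.png')
print(robot.observe())
E
```

```text
top {'camera_matrix': array([[429.1383232 ,   0.        , 250.37585847],
       [  0.        , 429.1383232 , 183.67502455],
       [  0.        ,   0.        ,   1.        ]]), 'k1': -0.16032026630193053, 'position': array([ 0.36669737, -0.28057247,  1.02743483]), 'attitude': array([-3.00817642,  0.03182709, -1.57030328])}
scene {'camera_matrix': array([[373.52446038,   0.        , 263.12119195],
       [  0.        , 373.52446038, 185.9012633 ],
       [  0.        ,   0.        ,   1.        ]]), 'k1': -0.005521624301012206, 'position': array([0.35092739, 0.31042419, 0.70871597]), 'attitude': array([-2.38603072,  0.01659078, -2.9026506 ])}
{'clock': 0.1, 'joint_pos': array([-1.26763203,  0.43517205,  0.02496992,  1.57404401, -0.01162724,
        1.13400201, -0.07507287]), 'joint_vel': array([ 0.00026472, -0.00221939, -0.00038387, -0.00239961, -0.00012   ,
       -0.00204878, -0.00029132]), 'joint_efforts': array([ 3.56576573e-03, -6.71754456e+01,  1.02844287e+00, -3.16904569e+01,
        1.58267183e-02,  7.26308150e-03,  2.47965932e-05]), 'tcp_pos': array([0.24655239, 0.57379534, 0.23057809]), 'tool_rot': array([-3.14011634e+00,  1.08364232e-04,  2.73577755e+00]), 'force': array([-0.10421245,  0.34050553,  0.1368896 ]), 'ft_torque': array([-0.03796329, -0.02996594, -0.02124128]), 'gripper_width': 0.08554204408272109}
```

View pics/top1.png

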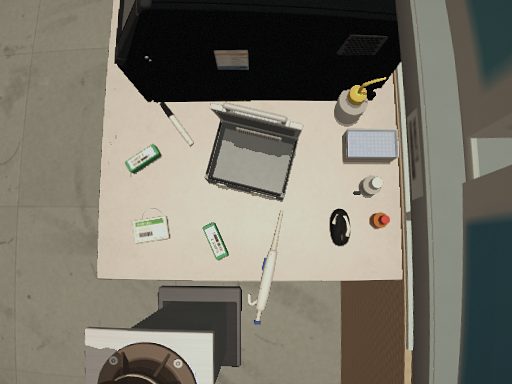

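View pics/scene1.png

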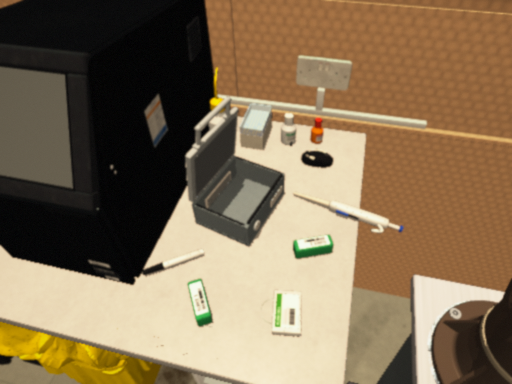

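Top view: the two green mailers are at (143,158) and (215,241). The first is farther left, so it is the target. The box is centred near (252,160), its cover is upright at the far side with the bar at about (253,112), and a pen lies at (178,125).

Run:
```python
from h import *
im=cv2.imread('pics/top1.png');c=cam('top')
h=cv2.cvtColor(im,cv2.COLOR_BGR2HSV)
m=cv2.inRange(h,(45,80,40),(90,255,255))
for k in cv2.findContours(m,0,2)[0]:
    if cv2.contourArea(k)<30: continue
    pts=np.array([onz(c,*p[0],0.034)[:2] for p in cv2.convexHull(k)],np.float32)
    print(cv2.minAreaRect(pts*1000))
cv2.imwrite('pics/c.png',cv2.resize(im[90:210,190:320],None,fx=6,fy=6,interpolation=cv2.INTER_CUBIC)[:600*2,:800][:720][::1])
a=cv2.resize(im[95:205,195:310],None,fx=5.4,fy=5.4,interpolation=cv2.INTER_CUBIC);cv2.imwrite('pics/crop1.png',a)
```

```text
((367.9443054199219, -167.59425354003906), (83.41864776611328, 30.098888397216797), 24.6495304107666)
((410.0284118652344, -10.187652587890625), (8.655029296875, 63.58024978637695), 8.281518936157227)
((561.6122436523438, 10.198505401611328), (35.198638916015625, 84.52195739746094), 32.506675720214844)
((896.3278198242188, -907.2310180664062), (216.7720489501953, 125.35565948486328), 2.1849284172058105)
```

View pics/crop1.png

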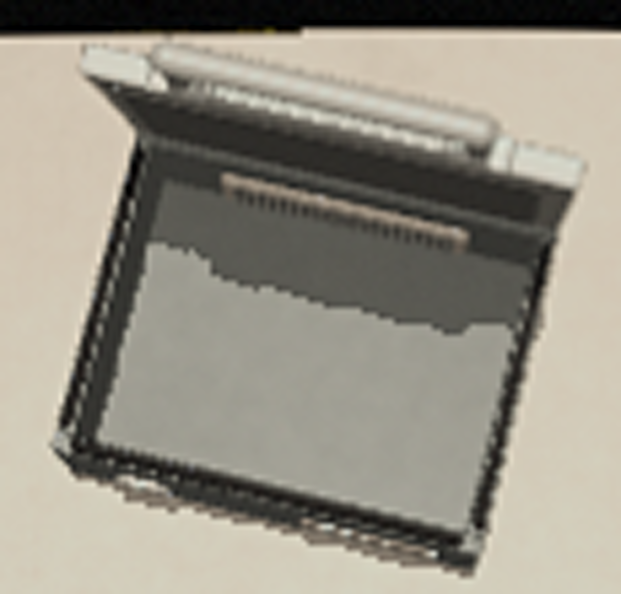

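The crop shows these rim corners (in crop pixels): front-left (60,440), front-right (478,542), rear-left (140,140) and rear-right (552,235). The bar ends are at (160,55) and (493,128).

Run:
```python
from h import *
c=cam('top')
f=lambda p,z: onz(c,195+p[0]/5.4-.4,95+p[1]/5.4-.4,z)
FL,FR=f((60,440),.07),f((478,542),.07)
RL,RR=f((140,140),.078),f((552,235),.078)
BL,BR=f((160,55),.268),f((493,128),.268)
for n,p in zip(('FL','FR','RL','RR','BL','BR'),(FL,FR,RL,RR,BL,BR)): print(n,p.round(3))
print(np.linalg.norm(FL-FR),np.linalg.norm(RL-RR),np.linalg.norm(BL-BR))
for a,b in((FL,FR),(RL,RR),(BL,BR)): d=a-b; print('yaw',np.arctan2(-d[0],d[1]))
yaw=np.arctan2(*(lambda d:(-d[0],d[1]))(FL-FR)); x=np.array([np.cos(yaw),np.sin(yaw),0])
print('centre',(FL+FR)/2+x*.073,(RL+RR)/2-x*.073,'bar off',((BL+BR)/2-(FL+FR)/2)@x-.146)
```

```text
FL [ 0.513 -0.149  0.07 ]
FR [ 0.469 -0.323  0.07 ]
RL [ 0.641 -0.182  0.078]
RR [ 0.598 -0.356  0.078]
BL [ 0.616 -0.208  0.268]
BR [ 0.589 -0.321  0.268]
0.1801979765180591 0.1789823653248986 0.11642914564897106
yaw -0.244313443330145
yaw -0.24049261708067018
yaw -0.2329120991580337
centre [ 0.56205551 -0.25369198  0.07      ] [ 0.5484255  -0.25096749  0.078     ] bar off -0.03120032982218053
```

Estimates:
- **Box:** centre ≈ (0.555, −0.252), yaw ≈ −0.24.
- **Mailer:** ≈ (0.562, 0.010), long axis at 122.5°, so the tool yaw should be about 2.14.

I'm moving above the mailer now.

```bash
for i in 1; do python3 -m creep '[[8.5,1.97,-3.5,0,-0.0375],[8.5,1.97,-3.5,0,-0.0375],[8.5,1.97,-3.5,0,-0.0375],[8.5,1.97,-3.5,0,-0.0375],[8.5,1.97,-3.5,0,-0.0375]]'
python3 -m creep '[[8.5,1.97,-3.5,0,-0.0375],[8.5,1.97,-3.5,0,-0.0375],[8.5,1.97,-3.5,0,-0.0375],[8.5,1.97,-3.5,0,-0.0375],[8.5,1.97,-3.5,0,-0.0375]]'
python3 -m creep '[[8.5,1.97,-3.5,0,-0.0375],[8.5,1.97,-3.5,0,-0.0375],[8.5,1.97,-3.5,0,-0.0375],[8.5,1.97,-3.5,0,-0.0375],[8.5,1.97,-3.5,0,-0.0375]]'; done
```

```text
clock: 0.52
tcp_pos: [0.3384, 0.4001, 0.2272]
tool_rot: [-3.138, -0.005, 2.559]
force: [0.6, 0.5, -0.3]
gripper_width: 0.0851
clock: 0.93
tcp_pos: [0.4377, 0.2165, 0.2264]
tool_rot: [-3.136, -0.006, 2.363]
force: [1.1, 1.6, 0.9]
gripper_width: 0.0852
clock: 1.35
tcp_pos: [0.5369, 0.0334, 0.2262]
tool_rot: [-3.136, -0.007, 2.166]
force: [1.5, 0.2, 0.5]
gripper_width: 0.0849
```

```bash
python3 -m creep '[[8.5,2.0,-1.8,0,-0.02],[8.5,0,0,0,0],[8.5,0,0,0,0]]'
python3 - <<'E'
from h import *
print(robot.observe()['tcp_pos'],robot.observe()['tool_rot'])
c,im=shot('wrist','w1.png'); print(robot.camera_params('wrist'))
b=im[:,:,::-1].copy();h=cv2.cvtColor(b,cv2.COLOR_BGR2HSV)
m=cv2.inRange(h,(45,80,40),(90,255,255))
for k in cv2.findContours(m,0,2)[0]:
    if cv2.contourArea(k)<200: continue
    pts=np.array([onz(c,*p[0],0.034)[:2] for p in cv2.convexHull(k)],np.float32)
    print(cv2.minAreaRect(pts*1000))
E
```

```text
clock: 1.6
tcp_pos: [0.5599, 0.0028, 0.2257]
tool_rot: [-3.134, -0.002, 2.129]
force: [-0.0, 0.9, -0.0]
gripper_width: 0.085
[0.55993058 0.00277288 0.22574178] [-3.13406135e+00 -2.00268640e-03  2.12915136e+00]
{'camera_matrix': array([[301.14257004,   0.        , 252.05001801],
       [  0.        , 301.14257004, 194.43346912],
       [  0.        ,   0.        ,   1.        ]]), 'k1': 0.015332944729893756, 'position': array([0.51980304, 0.06858816, 0.36888875]), 'attitude': array([2.84230049, 0.00708488, 0.55798771])}
((370.53631591796875, -159.21499633789062), (93.6685562133789, 34.849159240722656), 24.222026824951172)
((562.7103271484375, 15.338260650634766), (28.24026870727539, 85.06507873535156), 33.18410873413086)
((413.9977722167969, -2.1581878662109375), (9.655433654785156, 64.18553161621094), 9.084113121032715)
```

View pics/w1.png

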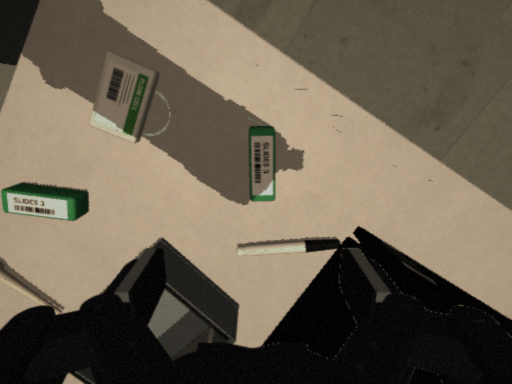

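The wrist view confirms the mailer, upright in view at (262,163), with the pen clear of the jaws at (290,247). I'm descending onto (0.5625, 0.0145).

```bash
python3 -m creep '[[6.5,0.25,1.15,-3.8,0.02],[6.5,0,0,-4,0],[6.5,0,0,-4,0],[6.5,0,0,-4,0],[6.5,0,0,-2.5,0]]'; python3 -m creep '[[6.5,0,0,-1.5,0],[6.5,0,0,0,0]]'
```

```text
clock: 2.07
tcp_pos: [0.5646, 0.0228, 0.0438]
tool_rot: [3.133, 0.001, 2.161]
force: [0.1, 1.1, -1.5]
gripper_width: 0.065
clock: 2.23
tcp_pos: [0.5587, 0.0268, 0.0226]
tool_rot: [3.141, -0.005, 2.166]
force: [-0.6, 0.6, 0.6]
gripper_width: 0.0648
```

```bash
python3 -m creep '[[6.5,0.35,-1.2,0,-0.015],[6.5,0,0,-1.2,0],[6.5,0,0,0,0]]' 30
```

```text
clock: 2.48
tcp_pos: [0.5621, 0.0172, 0.0111]
tool_rot: [3.14, -0.007, 2.155]
force: [0.2, 0.9, -1.0]
gripper_width: 0.0653
```

```bash
python3 -m creep '[[2.5,0,0,-0.2,0],[2.5,0,0,0,0],[2.5,0,0,0,0],[2.5,0,0,0,0],[2.5,0,0,0,0]]' 30; python3 -m creep '[[2.5,0,0,0.5,0],[2.5,0,0,2,0],[2.5,0,0,3,0],[2.5,0,0,3,0],[2.5,0,0,3,0]]'
```

```text
clock: 2.9
tcp_pos: [0.5649, 0.0173, 0.0126]
tool_rot: [3.134, -0.004, 2.154]
force: [0.1, 0.2, -1.0]
gripper_width: 0.0297
clock: 3.32
tcp_pos: [0.5597, 0.017, 0.1272]
tool_rot: [-3.138, -0.009, 2.154]
force: [0.4, 0.6, -0.1]
gripper_width: 0.0297
```

The mailer is held at 29.7 mm opening. I'm carrying it over the box, with a turn of −0.82 rad.

```bash
python3 -m creep '[[2.5,-0.3,-2.5,1.5,-0.1],[2.5,-0.3,-3.3,0.5,-0.103],[2.5,-0.3,-3.3,0,-0.103],[2.5,-0.3,-3.3,0,-0.103],[2.5,-0.3,-3.3,0,-0.103]]'; python3 -m creep '[[2.5,-0.3,-3.3,0,-0.103],[2.5,-0.3,-3.3,0,-0.103],[2.5,-0.2,-2.5,0,-0.103],[2.5,0,0,0,0],[2.5,0,0,0,0]]'
python3 - <<'E'
from h import *
print(robot.observe()['tcp_pos'],robot.observe()['tool_rot'])
c,a=shot('wrist','w2.png');c,b=shot('top','t2.png')
cv2.imwrite('pics/both.png',np.hstack([cv2.resize(a,(400,300)),cv2.resize(b[80:230,150:350],(400,300))])[:,:,::-1])
E
```

```text
clock: 3.73
tcp_pos: [0.5495, -0.1346, 0.1592]
tool_rot: [3.127, -0.011, 1.641]
force: [0.5, 0.6, -1.2]
gripper_width: 0.0297
clock: 4.15
tcp_pos: [0.5381, -0.2389, 0.1633]
tool_rot: [3.122, -0.008, 1.3]
force: [0.7, 1.3, -0.7]
gripper_width: 0.0295
[ 0.53811483 -0.23887603  0.16332678] [ 3.12205346 -0.00770041  1.30015748]
```

View pics/both.png

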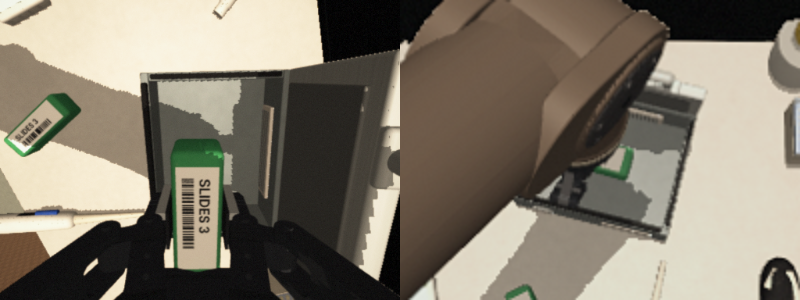

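The wrist view shows the mailer aligned between the front wall on the left and the cover on the right. The far-wall rim corners are at about (148,75) and (285,71) in the half-picture. I'll use those to re-check the box pose.

Run:
```python
from h import *
c=cam('wrist'); s=1.28
x=np.array([.971,-.238,0]);y=np.array([.238,.971,0]);C=np.array([.555,-.252,0])
for p in((142,74),(288,70),(152,207)):
    P=onz(c,p[0]*s,p[1]*s,.07); print(P.round(4),(P-C)@x,(P-C)@y)
```

```text
[ 0.5104 -0.1454  0.07  ] -0.06870252966287363 0.09287346219122018
[ 0.6455 -0.179   0.07  ] 0.07046750186444614 0.09244337884088749
[ 0.4741 -0.2828  0.07  ] -0.07117571215109486 -0.0491604730122047
```

The box pose agrees within 3 mm. I'm lowering the mailer in.

```bash
python3 -m creep '[[2.5,0,-0.3,-3,0.03],[2.5,0,0,-3,0],[2.5,0,0,-2,0],[2.5,0,0,-2,0],[2.5,0,0,-1,0]]'; python3 -m creep '[[2.5,0,0,-1,0],[2.5,0,0,0,0]]'
```

```text
clock: 4.67
tcp_pos: [0.5435, -0.2328, 0.0532]
tool_rot: [3.114, -0.013, 1.352]
force: [-0.1, 0.3, 0.9]
gripper_width: 0.0295
clock: 4.83
tcp_pos: [0.5432, -0.2294, 0.0407]
tool_rot: [3.117, -0.015, 1.356]
force: [-0.5, 0.8, -1.0]
gripper_width: 0.0295
```

```bash
python3 -m creep '[[2.5,-0.6,-1.0,-0.6,-0.02],[2.5,0,0,-0.6,0],[2.5,0,0,-0.3,0],[2.5,0,0,-0.2,0],[2.5,0,0,0,0]]'
```

```text
clock: 5.25
tcp_pos: [0.5419, -0.2431, 0.0278]
tool_rot: [3.105, -0.013, 1.335]
force: [-0.4, -0.1, 0.1]
gripper_width: 0.0294
```

```bash
python3 -m creep '[[2.5,-0.3,0,-0.4,0],[2.5,0,0,-0.2,0],[2.5,0,0,-0.2,0],[2.5,0,0,0,0]]';python3 -m creep '[[2.5,0,0,-0.2,0],[2.5,0,0,0,0]]'
```

```text
clock: 5.58
tcp_pos: [0.5439, -0.2464, 0.0229]
tool_rot: [3.093, -0.011, 1.334]
force: [1.3, -0.4, -0.6]
gripper_width: 0.0294
clock: 5.75
tcp_pos: [0.5446, -0.2469, 0.0213]
tool_rot: [3.091, -0.011, 1.333]
force: [2.2, 0.6, 0.1]
gripper_width: 0.0291
```

```bash
python3 -m creep '[[2.5,-0.5,0.1,-0.05,0],[2.5,0,0,-0.1,0],[2.5,0,0,0,0]]';python3 -c "
from rig import robot;o=robot.observe();print(o['force'],o['joint_pos'],o['tcp_pos'])"
```

```text
clock: 6.0
tcp_pos: [0.5452, -0.2473, 0.0217]
tool_rot: [3.081, -0.009, 1.334]
force: [1.3, -0.1, -0.5]
gripper_width: 0.0296
[ 1.34404634 -0.11178497 -0.49124809] [ 0.02394493  0.65058563  0.46797373  1.91907162 -0.51689311  0.63006492
  0.58305443] [ 0.54516418 -0.24733475  0.02174055]
```

The mailer is at floor height, so I'm releasing it gently.

```bash
python3 -m creep '[[3.2,0,0,0,0],[3.6,0,0,0,0],[4.2,0,0,0,0],[4.5,0,0,0,0],[4.5,0,0,0,0]]';python3 -m creep '[[4.5,0,0,1,0],[4.5,0,0,2,0],[4.5,0,0,3,0],[4.5,0,0,3,0],[4.5,0,0,3,0]]'
```

```text
clock: 6.42
tcp_pos: [0.5511, -0.2493, 0.0243]
tool_rot: [3.07, -0.007, 1.335]
force: [1.7, -1.0, 1.0]
gripper_width: 0.0447
clock: 6.83
tcp_pos: [0.5387, -0.2454, 0.1407]
tool_rot: [3.097, -0.009, 1.333]
force: [0.7, -0.3, 0.9]
gripper_width: 0.0448
```

```bash
python3 -m creep '[[4.5,-1,0,3,0],[4.5,-0.5,0,4,0],[4.5,0,0,4,0],[4.5,0,0,4,0],[4.5,0,0,4,0]]';python3 -m creep '[[4.5,0,-0.5,3,0],[4.5,0,0,0,0]]'
python3 - <<'E'
from h import *
c,a=shot('wrist','w3.png');print(cam('wrist'))
c,b=shot('scene','s3.png')
cv2.imwrite('pics/both3.png',np.hstack([cv2.resize(a,(400,300)),cv2.resize(b[80:260,150:390],(400,300))])[:,:,::-1])
E
```

```text
clock: 7.25
tcp_pos: [0.5108, -0.2431, 0.3357]
tool_rot: [3.119, -0.011, 1.327]
force: [1.1, 0.3, 0.0]
gripper_width: 0.0448
clock: 7.42
tcp_pos: [0.5089, -0.2499, 0.3752]
tool_rot: [3.113, -0.01, 1.325]
force: [-0.3, -0.6, 0.6]
gripper_width: 0.045
(array([[301.14257004,   0.        , 252.05001801],
       [  0.        , 301.14257004, 194.43346912],
       [  0.        ,   0.        ,   1.        ]]), 0.015332944729893756, array([ 0.52205853, -0.17512773,  0.51662842]), array([[ 0.96927948, -0.24161403, -0.04604296],
       [-0.24461044, -0.92731609, -0.28328536],
       [ 0.02574934,  0.28584527, -0.95792977]]))
```

View pics/both3.png

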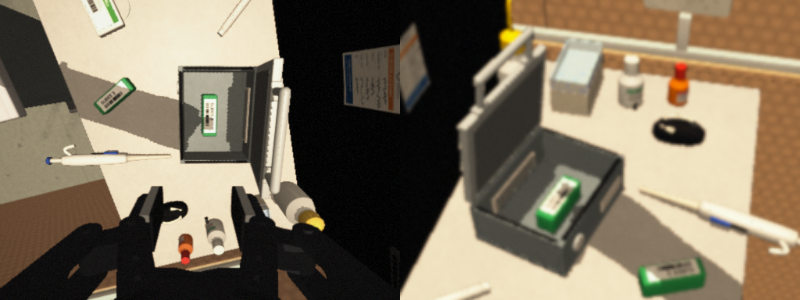

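The mailer lies flat in the box and the cover is still upright. In the wrist half-picture the bar runs from (284,88) to (278,196). I'll intersect its ray, and the earlier top-view ray, with the bar's circle.

Run:
```python
from h import *
from scipy.optimize import brentq
x=np.array([.971,-.238,0]);y=np.array([.238,.971,0]);C=np.array([.555,-.252,0]);H=C+.073*x+[0,0,.078]
for n,u,v in(('wrist',281*1.28,142*1.28),('wrist',284*1.28,90*1.28),('wrist',278*1.28,194*1.28),('top',195+326/5.4-.4,95+92/5.4-.4)):
    o,d=ray(cam(n),u,v)
    def g(z):
        p=o+d*(z-o[2])/d[2]-H; return np.hypot(p@x,p[2])-.191
    zs=np.linspace(.2,.275,16)
    for a,b in zip(zs,zs[1:]):
        if g(a)*g(b)<0:
            z=brentq(g,a,b);P=o+d*(z-o[2])/d[2];q=P-H;print(n,P.round(4),'q',np.arctan2(q[2],-(q@x)).round(3),'y_b',(q@y).round(4))
    P=o+d*(.267-o[2])/d[2];print(' at .267',P.round(4),'xb from hinge',(P-H)@x)
```

```text
wrist [ 0.6012 -0.2592  0.2672] q 1.432 y_b 0.004
 at .267 [ 0.6012 -0.2592  0.267 ] xb from hinge -0.026374790131099446
wrist [ 0.6121 -0.2055  0.2668] q 1.42 y_b 0.0588
 at .267 [ 0.612  -0.2055  0.267 ] xb from hinge -0.028670532283646424
wrist [ 0.5886 -0.3203  0.2675] q 1.444 y_b -0.0583
 at .267 [ 0.5887 -0.3205  0.267 ] xb from hinge -0.023902303304218678
top [ 0.6022 -0.2647  0.2675] q 1.444 y_b -0.0011
 at .267 [ 0.6024 -0.2647  0.267 ] xb from hinge -0.023956322397843226
```

```bash
python3 -m creep '[[4.5,3,-0.4,0,0.01],[4.5,3,-0.4,0,0],[4.5,2.2,-0.4,0,0],[4.5,0.3,0,0,0],[4.5,0,0,0,0]]'
```

```text
clock: 7.93
tcp_pos: [0.5887, -0.2576, 0.3618]
tool_rot: [3.137, -0.017, 1.332]
force: [-1.3, 0.2, -0.1]
gripper_width: 0.045
```

Run:
```python
from h import *
print(robot.observe()['tcp_pos'],onz(cam('top'),253,101,0),onz(cam('top'),253,101,.3),onz(cam('top'),253,70,.4))
```

```text
[ 0.58870163 -0.25759169  0.36181463] [ 0.71282636 -0.25424359  0.        ] [ 0.61176039 -0.26193134  0.3       ] [ 0.62853191 -0.26453281  0.4       ]
```

```bash
python3 -m creep '[[4.5,1.3,-0.4,0,0],[4.5,0,-0.2,-2,0],[4.5,0,-0.2,-2,0],[4.5,0,0,-1,0]]'
```

```text
clock: 8.27
tcp_pos: [0.5972, -0.2653, 0.3073]
tool_rot: [-3.137, -0.017, 1.33]
force: [0.0, 0.1, 0.1]
gripper_width: 0.0447
```

```bash
python3 -m creep '[[4.5,0.4,0,0,0],[4.5,0,0,0,0]]'
python3 - <<'E'
from h import *
x=np.array([.971,-.238,0]);y=np.array([.238,.971,0]);C=np.array([.555,-.252,0])
p=robot.observe()['tcp_pos'];print(p,(p-C)@x-.073,(p-C)@y)
c,a=shot('wrist','w4.png')
cv2.imwrite('pics/w4b.png',cv2.resize(a[180:384,100:420],(800,510))[:,:,::-1])
E
```

```text
clock: 8.43
tcp_pos: [0.5982, -0.264, 0.304]
tool_rot: [-3.13, -0.019, 1.328]
force: [-0.1, -0.4, 0.4]
gripper_width: 0.0449
[ 0.59821932 -0.26402808  0.30404698] -0.028171353933447572 -0.0013930703440775767
```

View pics/w4b.png

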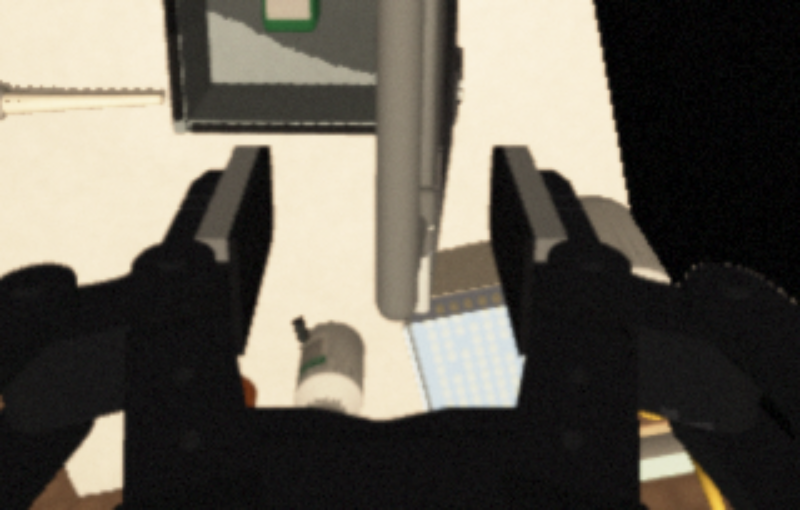

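The bar runs between the open fingers, at column about 398 against a jaw centre of about 381, so it sits roughly 4 mm toward the rear finger. I'm correcting for that, descending and pinching.

```bash
python3 -m creep '[[4.5,0.4,-0.1,-1.5,0],[4.5,0.1,0,-1.5,0],[4.5,0,0,-1.2,0],[4.5,0,0,-0.5,0]]'
```

```text
clock: 8.82
tcp_pos: [0.6041, -0.2662, 0.2613]
tool_rot: [-3.137, -0.018, 1.328]
force: [-0.2, 0.5, -0.3]
gripper_width: 0.045
```

```bash
python3 -m creep '[[4.5,-0.1,0,-0.9,0],[4.5,0,0,-0.3,0],[0.8,0,0,0,0],[0.8,0,0,0,0],[0.8,0,0,0,0]]' 30; python3 -m creep '[[0.8,0,0,0,0],[0.8,0,0,0,0]]'
```

```text
clock: 9.23
tcp_pos: [0.6027, -0.2663, 0.2496]
tool_rot: [-3.138, -0.018, 1.328]
force: [0.7, 0.6, -4.1]
gripper_width: 0.0109
clock: 9.4
tcp_pos: [0.6027, -0.2663, 0.2496]
tool_rot: [-3.138, -0.018, 1.328]
force: [0.5, 0.4, -3.9]
gripper_width: 0.0104
```

Gripped: opening 10.4 mm, and the geometry gives q≈1.45. I'll write a short planner that prints the next rows along the arc.

```bash
cat > plan.py <<'E'
import sys; from h import *
x=np.array([.971,-.238,0]);H=np.array([.555,-.252,.078])+.073*x
o=robot.observe();p=o['tcp_pos']+[0,0,.019]-H
u,w=-(p@x),p[2]; q=np.arctan2(w,u);y=p@np.array([.238,.971,0])
print('q %.3f r %.4f y %.4f rot'%(q,np.hypot(u,w),y),o['tool_rot'].round(3))
dq=float(sys.argv[1]); a=np.array([u,w]); 
for k in range(1,6):
    b=.191*np.array([np.cos(q-k*dq),np.sin(q-k*dq)]); d=(b-a)*100; a=b
    s=-d[0]*x; print('%.2f %.2f %.2f'%(s[0],s[1],d[1]))
E
python3 plan.py .03
```

```text
q 1.450 r 0.1920 y -0.0025 rot [-3.138 -0.018  1.328]
-0.54 0.13 -0.18
-0.55 0.13 -0.09
-0.55 0.13 -0.11
-0.54 0.13 -0.13
-0.54 0.13 -0.15
```

```bash
python3 -m creep '[[0.8,-0.4,0.1,-0.08,0],[0.8,-0.55,0.13,-0.09,0],[0.8,-0.55,0.13,-0.11,0],[0.8,-0.55,0.13,-0.13,0],[0.8,-0.55,0.13,-0.15,0]]'; python3 plan.py .04
```

```text
clock: 9.82
tcp_pos: [0.5779, -0.26, 0.2448]
tool_rot: [3.138, -0.017, 1.329]
force: [0.6, 0.3, 3.1]
gripper_width: 0.0108
q 1.314 r 0.1921 y -0.0023 rot [ 3.138 -0.017  1.329]
-0.69 0.17 -0.31
-0.70 0.17 -0.24
-0.70 0.17 -0.27
-0.68 0.17 -0.30
-0.67 0.16 -0.32
```

```bash
python3 -m creep '[[0.8,-0.7,0.17,-0.22,0],[0.8,-0.7,0.17,-0.24,0],[0.8,-0.7,0.17,-0.27,0],[0.8,-0.68,0.17,-0.3,0],[0.8,-0.67,0.16,-0.32,0]]'; python3 plan.py .04
```

```text
clock: 10.23
tcp_pos: [0.5399, -0.2504, 0.2304]
tool_rot: [3.137, -0.018, 1.329]
force: [4.6, -1.9, -5.1]
gripper_width: 0.0111
q 1.097 r 0.1927 y -0.0020 rot [ 3.137 -0.018  1.329]
-0.58 0.14 -0.51
-0.64 0.16 -0.39
-0.62 0.15 -0.41
-0.61 0.15 -0.44
-0.59 0.14 -0.46
```

```bash
python3 -m creep '[[0.8,-0.6,0.15,-0.42,0],[0.8,-0.62,0.15,-0.39,0],[0.8,-0.61,0.15,-0.41,0],[0.8,-0.6,0.15,-0.44,0],[0.8,-0.58,0.14,-0.46,0]]'; python3 plan.py .04
```

```text
clock: 10.65
tcp_pos: [0.5065, -0.242, 0.2076]
tool_rot: [3.135, -0.018, 1.33]
force: [5.8, 0.3, -4.9]
gripper_width: 0.0106
q 0.882 r 0.1926 y -0.0018 rot [ 3.135 -0.018  1.33 ]
-0.47 0.11 -0.62
-0.54 0.13 -0.52
-0.52 0.13 -0.54
-0.50 0.12 -0.56
-0.48 0.12 -0.58
```

```bash
python3 -m creep '[[0.8,-0.5,0.12,-0.52,0],[0.8,-0.52,0.13,-0.52,0],[0.8,-0.5,0.12,-0.54,0],[0.8,-0.48,0.12,-0.56,0],[0.8,-0.46,0.12,-0.58,0]]'; python3 plan.py .035
```

```text
clock: 11.07
tcp_pos: [0.479, -0.235, 0.1781]
tool_rot: [3.135, -0.019, 1.33]
force: [3.2, 0.6, -2.8]
gripper_width: 0.0107
q 0.668 r 0.1921 y -0.0016 rot [ 3.135 -0.019  1.33 ]
-0.31 0.07 -0.60
-0.37 0.09 -0.55
-0.36 0.09 -0.56
-0.34 0.08 -0.57
-0.32 0.08 -0.58
```

```bash
python3 -m creep '[[0.8,-0.36,0.09,-0.53,0],[0.8,-0.36,0.09,-0.55,0],[0.8,-0.34,0.08,-0.56,0],[0.8,-0.32,0.08,-0.57,0],[0.8,-0.3,0.07,-0.58,0]]'; python3 plan.py .03
```

```text
clock: 11.48
tcp_pos: [0.4604, -0.2303, 0.1473]
tool_rot: [3.135, -0.019, 1.33]
force: [4.3, 0.6, -0.4]
gripper_width: 0.0109
q 0.479 r 0.1916 y -0.0014 rot [ 3.135 -0.019  1.33 ]
-0.20 0.05 -0.54
-0.23 0.06 -0.52
-0.22 0.05 -0.53
-0.20 0.05 -0.53
-0.19 0.05 -0.54
```

```bash
python3 -m creep '[[0.8,-0.22,0.05,-0.5,0],[0.8,-0.22,0.05,-0.52,0],[0.8,-0.2,0.05,-0.53,0],[0.8,-0.19,0.05,-0.53,0],[0.8,-0.17,0.04,-0.54,0]]'; python3 plan.py .025
```

```text
clock: 11.9
tcp_pos: [0.4493, -0.2275, 0.1182]
tool_rot: [3.135, -0.019, 1.33]
force: [3.7, 1.1, 0.2]
gripper_width: 0.0109
q 0.316 r 0.1908 y -0.0014 rot [ 3.135 -0.019  1.33 ]
-0.15 0.04 -0.45
-0.13 0.03 -0.46
-0.12 0.03 -0.46
-0.10 0.03 -0.47
-0.09 0.02 -0.47
```

```bash
python3 -m creep '[[0.8,-0.14,0.03,-0.45,0],[0.8,-0.13,0.03,-0.46,0],[0.8,-0.12,0.03,-0.46,0],[0.8,-0.1,0.03,-0.46,0],[0.8,-0.08,0.02,-0.46,0]]'; python3 plan.py .015
```

```text
clock: 12.32
tcp_pos: [0.444, -0.2262, 0.0931]
tool_rot: [3.133, -0.019, 1.331]
force: [4.2, 1.9, -0.6]
gripper_width: 0.0108
q 0.180 r 0.1899 y -0.0013 rot [ 3.133 -0.019  1.331]
-0.15 0.04 -0.26
-0.04 0.01 -0.28
-0.04 0.01 -0.28
-0.04 0.01 -0.28
-0.03 0.01 -0.28
```

```bash
python3 -m creep '[[0.8,-0.08,0.02,-0.28,0],[0.8,-0.06,0.01,-0.28,0],[0.8,-0.04,0.01,-0.28,0],[0.8,-0.04,0.01,-0.28,0],[0.8,-0.03,0.01,-0.25,0]]'; python3 plan.py .01
```

```text
clock: 12.73
tcp_pos: [0.4425, -0.2258, 0.0777]
tool_rot: [3.131, -0.018, 1.331]
force: [4.4, 0.4, -0.0]
gripper_width: 0.011
q 0.099 r 0.1893 y -0.0013 rot [ 3.131 -0.018  1.331]
-0.18 0.04 -0.17
-0.02 0.00 -0.19
-0.01 0.00 -0.19
-0.01 0.00 -0.19
-0.01 0.00 -0.19
```

```bash
python3 -m creep '[[0.8,-0.04,0.01,-0.18,0],[0.8,-0.02,0,-0.18,0],[0.8,-0.02,0,-0.18,0]]'; python3 -m creep '[[0.8,0,0,-0.15,0],[0.8,0,0,-0.15,0]]';  python3 plan.py .01|head -1
```

```text
clock: 12.98
tcp_pos: [0.4423, -0.2257, 0.0717]
tool_rot: [3.13, -0.018, 1.331]
force: [5.0, 1.1, -1.1]
gripper_width: 0.0108
clock: 13.15
tcp_pos: [0.4423, -0.2257, 0.0691]
tool_rot: [3.13, -0.019, 1.331]
force: [1.1, 2.3, 11.0]
gripper_width: 0.0105
q 0.054 r 0.1889 y -0.0013 rot [ 3.13  -0.019  1.331]
```

Seal contact: Fz is about 11 N. From here I press in small single steps.

```bash
python3 -m creep '[[0.8,0,0,-0.06,0]]'; python3 -m creep '[[0.8,0,0,-0.06,0]]'
```

```text
clock: 13.23
tcp_pos: [0.4422, -0.2258, 0.0689]
tool_rot: [3.13, -0.02, 1.331]
force: [0.4, 3.1, 13.1]
gripper_width: 0.0105
clock: 13.32
tcp_pos: [0.4422, -0.2257, 0.0687]
tool_rot: [3.13, -0.02, 1.331]
force: [1.0, 3.0, 11.8]
gripper_width: 0.0104
```

```bash
python3 -m creep '[[0.8,0,0,-0.1,0]]'; python3 -m creep '[[0.8,0,0,-0.1,0]]';python3 -m creep '[[0.8,0,0,-0.12,0]]'
```

```text
clock: 13.4
tcp_pos: [0.4423, -0.2257, 0.0683]
tool_rot: [3.129, -0.021, 1.331]
force: [0.6, 3.0, 12.7]
gripper_width: 0.0109
clock: 13.48
tcp_pos: [0.4423, -0.2257, 0.0679]
tool_rot: [3.129, -0.022, 1.33]
force: [1.3, 2.7, 12.9]
gripper_width: 0.0106
clock: 13.57
tcp_pos: [0.4423, -0.2257, 0.0673]
tool_rot: [3.129, -0.022, 1.33]
force: [1.8, 4.1, 13.8]
gripper_width: 0.0103
```

Seal is yielding at about 13 N. I'll keep the same step size and watch for the force to rise at the hard stop.

```bash
for i in a; do python3 -m creep '[[0.8,0,0,-0.12,0],[0.8,0,0,-0.12,0],[0.8,0,0,-0.12,0],[0.8,0,0,-0.12,0]]'; done
```

```text
clock: 13.9
tcp_pos: [0.4423, -0.2257, 0.0666]
tool_rot: [3.126, -0.027, 1.329]
force: [-1.3, 4.4, 24.4]
gripper_width: 0.0107
```

The force rose to 24 N with little travel. I'm backing off and looking.

```bash
python3 -m creep '[[0.8,0,0,0.1,0]]'
python3 - <<'E'
from h import *
o=robot.observe();print(o['force'],o['ft_torque'],o['joint_efforts'])
c,a=shot('wrist','w5.png');c,b=shot('scene','s5.png')
cv2.imwrite('pics/both5.png',np.vstack([cv2.resize(a,(400,300)),cv2.resize(b[100:265,160:380],(400,300))])[:,:,::-1])
c,t=shot('top','t5.png')
E
```

```text
clock: 13.98
tcp_pos: [0.4423, -0.2257, 0.068]
tool_rot: [3.126, -0.028, 1.329]
force: [5.7, 0.6, -6.2]
gripper_width: 0.0105
[ 5.67956626  0.55203947 -6.17649034] [-0.06795647 -1.20548062 -0.0653668 ] [  1.69740032 -54.61408496   9.63901609 -17.85287261   0.851797
   1.39101606   0.15942026]
```

View pics/both5.png

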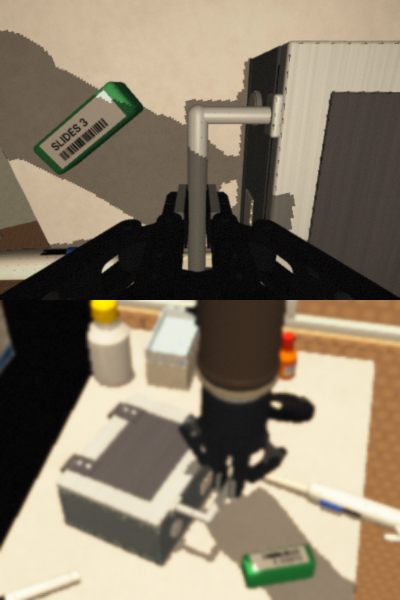

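The cover is nearly shut with the bar still pinched, but the pinch hides how far it has gone. I'll rest it back on the seal, release, and press on top of the bar with closed fingers. Then the tip height gives the cover angle directly: the top of the bar is at z=0.084 when home.

```bash
python3 -m creep '[[0.8,0,0,-0.1,0],[0.8,0,0,-0.05,0]]'; python3 -m creep '[[1.4,0,0,0,0],[2,0,0,0,0],[3,0,0,0,0],[3,0,0,0,0]]'; python3 -m creep '[[3,0,0,1,0],[3,0,0,1.5,0],[3,0,0,1.5,0],[3,0,0,0,0]]'; python3 -m creep '[[0,0,0,0,0],[0,0,0,0,0],[0,0,0,0,0],[0,0,0,0,0],[0,0,0,0,0]]'; python3 plan.py .01|head -1
```

```text
clock: 14.3
tcp_pos: [0.4423, -0.2257, 0.0672]
tool_rot: [3.126, -0.028, 1.329]
force: [1.2, 2.9, 13.0]
gripper_width: 0.0107
clock: 14.63
tcp_pos: [0.438, -0.2256, 0.0657]
tool_rot: [3.133, -0.028, 1.328]
force: [-0.8, -0.4, -0.6]
gripper_width: 0.03
clock: 14.97
tcp_pos: [0.4347, -0.2257, 0.107]
tool_rot: [3.14, -0.027, 1.326]
force: [1.3, 0.1, -1.4]
gripper_width: 0.0299
clock: 15.38
tcp_pos: [0.434, -0.2253, 0.1069]
tool_rot: [3.141, -0.027, 1.326]
force: [-0.6, 0.9, 0.6]
gripper_width: -0.0002
q 0.238 r 0.2026 y -0.0029 rot [ 3.141 -0.027  1.326]
```

```bash
python3 -m creep '[[0,0.8,-0.05,0,0],[0,0,0,0,0]]';  python3 -m creep '[[0,0,0,-0.5,0],[0,0,0,-0.3,0]]'
```

```text
clock: 15.55
tcp_pos: [0.4422, -0.2257, 0.1063]
tool_rot: [-3.141, -0.028, 1.326]
force: [0.4, -0.3, 0.3]
gripper_width: -0.0
clock: 15.72
tcp_pos: [0.443, -0.2258, 0.0978]
tool_rot: [3.141, -0.027, 1.326]
force: [1.4, 0.1, -0.2]
gripper_width: -0.0001
```

```bash
python3 -m creep '[[0,-0.1,0,-0.2,0]]';  python3 -m creep '[[0,0,0,-0.2,0]]';  python3 -m creep '[[0,0,0,-0.15,0]]';  python3 -m creep '[[0,0,0,-0.1,0]]'
```

```text
clock: 15.8
tcp_pos: [0.442, -0.2258, 0.0952]
tool_rot: [-3.141, -0.027, 1.326]
force: [0.3, 0.9, 0.4]
gripper_width: 0.0001
clock: 15.88
tcp_pos: [0.4415, -0.2257, 0.0927]
tool_rot: [-3.141, -0.027, 1.326]
force: [-0.1, -0.6, 0.1]
gripper_width: -0.0002
clock: 15.97
tcp_pos: [0.4412, -0.2257, 0.0908]
tool_rot: [-3.14, -0.027, 1.326]
force: [-0.2, -0.6, -0.1]
gripper_width: 0.0002
clock: 16.05
tcp_pos: [0.441, -0.2256, 0.0894]
tool_rot: [-3.14, -0.027, 1.326]
force: [-0.6, 0.1, 0.3]
gripper_width: 0.0003
```

```bash
python3 -m creep '[[0,0,0,-0.1,0]]';  python3 -m creep '[[0,0,0,-0.1,0]]';  python3 -m creep '[[0,0,0,-0.08,0]]'
```

```text
clock: 16.13
tcp_pos: [0.4409, -0.2256, 0.0882]
tool_rot: [-3.139, -0.027, 1.326]
force: [-0.2, -0.0, 0.5]
gripper_width: -0.0001
clock: 16.22
tcp_pos: [0.4408, -0.2256, 0.0871]
tool_rot: [-3.139, -0.027, 1.326]
force: [0.2, -0.0, -0.3]
gripper_width: -0.0002
clock: 16.3
tcp_pos: [0.4408, -0.2257, 0.0863]
tool_rot: [-3.139, -0.027, 1.326]
force: [0.0, 0.2, 0.0]
gripper_width: -0.0
```

```bash
python3 -m creep '[[0,0,0,-0.08,0]]';  python3 -m creep '[[0,0,0,-0.08,0]]';  python3 -m creep '[[0,0,0,-0.08,0]]'
```

```text
clock: 16.38
tcp_pos: [0.4408, -0.2257, 0.0854]
tool_rot: [-3.14, -0.027, 1.326]
force: [0.4, 0.0, -0.1]
gripper_width: -0.0002
clock: 16.47
tcp_pos: [0.4409, -0.2257, 0.0846]
tool_rot: [-3.14, -0.027, 1.326]
force: [0.3, -0.1, 0.1]
gripper_width: 0.0001
clock: 16.55
tcp_pos: [0.441, -0.2257, 0.0841]
tool_rot: [-3.14, -0.028, 1.326]
force: [-3.1, 1.9, 13.5]
gripper_width: -0.0002
```

Contact comes at z≈0.084, which matches home. One more small press will show whether it is stiff.

```bash
python3 -m creep '[[0,0,0,-0.05,0]]';  python3 -m creep '[[0,0,0,-0.06,0]]'
```

```text
clock: 16.63
tcp_pos: [0.441, -0.2258, 0.084]
tool_rot: [-3.14, -0.028, 1.326]
force: [-3.2, 1.3, 12.5]
gripper_width: -0.0
clock: 16.72
tcp_pos: [0.441, -0.2257, 0.084]
tool_rot: [-3.14, -0.029, 1.325]
force: [-3.1, 2.1, 13.6]
gripper_width: 0.0002
```

```bash
python3 -m creep '[[0,0,0,-0.08,0]]';  python3 -m creep '[[0,0,0,0.5,0],[0,0,0,2,0],[0,0,0,3,0],[0,0,0,4,0],[0,-1,0,3,0]]'; python3 -m creep '[[0,-1,0,2,0],[0,0,0,0,0]]'
python3 - <<'E'
from h import *
c,a=shot('wrist','w6.png');c,b=shot('top','t6.png');c,s=shot('scene','s6.png')
f=lambda i:cv2.resize(i,(400,300))
cv2.imwrite('pics/both6.png',np.vstack([np.hstack([f(a),f(b[60:300,80:400])]),np.hstack([f(s),f(s[120:255,190:370])])])[:,:,::-1])
E
```

```text
clock: 16.8
tcp_pos: [0.441, -0.2258, 0.0839]
tool_rot: [-3.141, -0.029, 1.325]
force: [-3.3, 1.5, 14.1]
gripper_width: 0.0002
clock: 17.22
tcp_pos: [0.4277, -0.2241, 0.2085]
tool_rot: [-3.129, -0.028, 1.325]
force: [2.0, -0.4, 1.5]
gripper_width: -0.0002
clock: 17.38
tcp_pos: [0.418, -0.2262, 0.2349]
tool_rot: [-3.137, -0.028, 1.323]
force: [1.4, 0.1, 0.3]
gripper_width: -0.0002
```

View pics/both6.png

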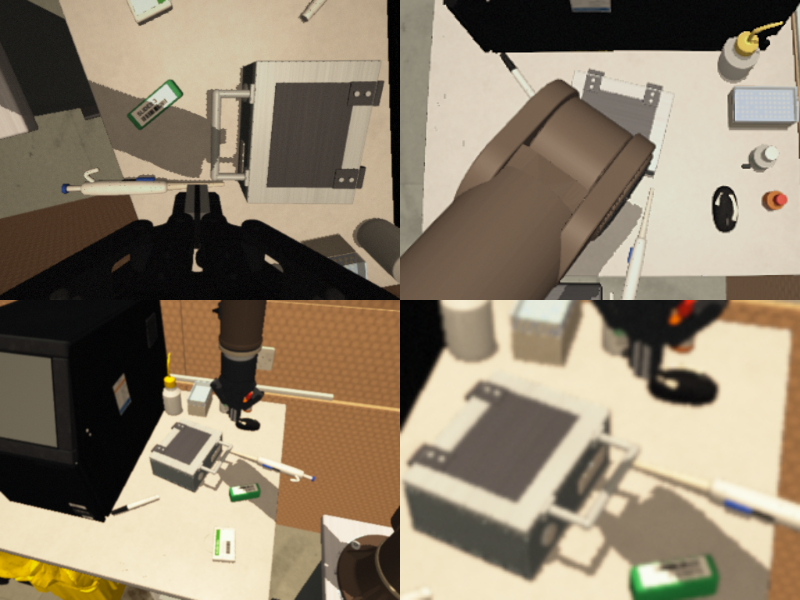

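The cover is shut flat, the gripper is clear and the bystanders look unmoved. Contact height was 0.0840, stiff at 14 N, above the 7–13 N needed, so I'm handing in.

```bash
python3 -c "
from rig import robot
print(robot.hand_in())"
```

```text
the job is handed in; nothing more can be done
None
```

The slide mailer is in the box and the cover is closed. I handed in at about 17.5 s; the hand-in gives no verdict.

**What I did**
- I picked the farthest-left mailer, lowered it to the box floor and released it there. A picture taken with the cover still open showed it lying flat in the box.
- I pinched the bar and lowered the cover along its arc. By the measured tool positions it averaged at most about 0.5 rad/s, against a limit of 1 rad/s.
- I pressed through the seal, released the bar, and pressed again on top of it with closed fingers.

**Last checks**
- **Cover home:** the closed fingers met the bar at z = 0.084 m, the height expected when it is fully home. It held there with no further travel at about 14 N, more than the 7 to 13 N needed.
- **Clear of everything:** the last pictures show the cover flat, the gripper clear, and no bystander visibly moved. I judged the bystanders by eye and did not measure them.

**What disagreed**
- **Height while pinching:** the gripper height suggested the cover was still about 0.035 rad open, but the later touch from above showed it home. The bar had probably shifted between the fingers.
- **Force peak:** at the hard stop the force on the bar reached 24 N, more than I intended. I estimate that put up to 38 N on the seal, below its 42 N limit but close to it.

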